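# Square up a loose stop bar in a test fixture

## Robot

A 7-joint arm with a two-finger parallel gripper is mounted at the origin on the work surface. World frame = base frame: x ahead of the robot, y to its left, z up, the work surface at z = 0. Lengths are in m, angles in rad, forces in N, time in s.
With the tool pointing down it reaches from about 0.425 to 0.925 m from the base axis. Payload 6.8 kg.
Tool frame: the origin (TCP) lies on the centre line of the jaws, within the pads' length; the fingertips stand bot.finger_overhang ahead of it and the grasp point (between the pads) lies 3 mm ahead of it (bot.finger_overhang is the distance from the TCP to the fingertips, in m); z points along the fingers, y is the direction in which the jaws open and shut (so a half turn about z gives the same grasp; the last joint's range is limited). The gripper opens to 85 mm and grips with 20 to 120 N. Pads are 22 mm wide; open, the fingers measure 114 mm over their backs; the gripper's body (76 mm by 85 mm) begins 54 mm behind the grasp point. The pads swing forward as they close: fully open they stand 13 mm farther back than shut.
Start: joints at [-1.295, 0.477, 0.022, 1.555, -0.011, 1.109, -0.083], TCP at [0.253, 0.626, 0.253] pointing down, gripper open.
Joint ranges: [-2.96, 2.96], [-0.34, 2.1], [-1.41, 1.46], [0.24, 2.44], [-1.37, 4.51], [0.17, 1.92], [-2.96, 2.96]. Speed limits (rad/s): [2.39, 2.39, 3.14, 3.14, 3.14, 3.14, 3.14].

## Interface

Orientations are given as a unit quaternion [w, x, y, z].
In Python, from station import bot gives the robot as it stands.
- The arm moves only by the tool drive_tool, never from a script. Its argument "increments" is text: rows parted by semicolons, each of 4 numbers parted by spaces: the shift along the world's x, y, z in m, then the turn about the world's z in rad. In form: tx ty tz spin; .... A call has 1 to 12 rows; each row shifts and turns the commanded pose from where the row before left it; what a row does not reach is not made up. A row lasts 1/12 s, in which the tool goes at most 41.7 mm and 7.16 degrees, less where a joint would pass 70% of its speed; a pose out of reach is approached as far as the arm can. A call is refused whole if a number of a shift passes 0.0417 or a number of a turn 0.125, either way. A call with a gripper value outside its range is refused whole. "grip" is the opening, from 0 (shut) to 1 (fully open), set as the call begins (left out, the last holds). The fingers move at their own pace and stop on an object; "squeeze" is the grip in N (left out, the last holds). Time passes only in rows, so rows that do not move let the fingers close. It gives the time, the measured TCP pose, the force and the opening at its end, in the units of the state.
- bot.get_obs(): the state, without advancing time (a new reading comes with each control period).
- bot.read_camera(name): name is "scene" or "top"; returns the picture (480x640x3 uint8, red, green, blue); there is no depth.
- bot.calibration(name): a dict with "fx", "fy", "cx", "cy" (pixels), "camera_from_world" (4x4, takes a point from world to camera coordinates). Camera axes: x right, y down, z forward; pixel columns grow to the right and rows downward; lengths in m; the calibration is good to about 2 mm. A picture is of the moment at which its call begins. calibration takes no time and is no camera call.
- bot.hand_in(): hands the job in, once; it reports no verdict.
The state is a dict: "t": time; "q": joint angles; "joint_vel": joint speeds; "joint_torque": joint torques, N m; "eef_pos": TCP position; "tool_rot": TCP orientation; "contact_force": force on the tool from outside, world axes, zero at the start; "torque": the same for the moment, N m; "gripper_width": opening from 0.0 (shut) to 1.0 (fully open).
Only numpy, scipy, OpenCV 4.12 (cv2) and the standard library are available. Lean on these libraries where they do the work, as an engineer would, in place of code of your own. Each camera call takes 0.05 s, during which the arm holds its last target.

## Task

Pick up the steel setting square by its upright grip and set it down flat on the two narrow bearers of the black test fixture, its long leg along the fixed bar. Then slide it home into the corner so that it swings the loose side bar out until both bars lie flush against its legs, and finish while still holding it there with the gripper, pressed firmly against both bars, so that the side bar can be bolted square. Leave the other things on the bench where they are.

Things in the scene. Friction and masses are not known exactly. Their poses are not given: they have to be found in the camera images.
- square_grip (a point): Grasp point on the square, 45 mm above its underside, in its upright grip plate: 14 mm thick, 44 mm wide, top 63 mm above the underside. Axes are the square's: x along the long leg, y along the short leg, both away from the heel, z up. The plate's thin direction is the diagonal (x+y), towards the heel: the fingers close along that diagonal.
- heel (a point): Heel of the square, at its underside, where its two outer faces meet: 50 mm in -x, 50 mm in -y and 45 mm below square_grip. Same axes.
- square: Setting square, a loose plain-steel L of about 0.25 to 0.5 kg lying flat on the bench; it slides easily on the bearers (friction about 0.3). Legs 22 mm wide, 18 mm high; long leg 130 mm, short leg 110 mm along the outer faces from the heel. A low web between the legs (top 11 mm up) carries the grip. Origin on its underside below square_grip; same axes.
- fixture: Test fixture, fixed to the bench: black plate 280 x 215 mm, 25 mm thick, with two aluminium bearers along x from x=0 to 205 mm (corner frame), each 16 mm wide, centred on y=12 and y=88 mm, tops 30 mm above the plate. The square slides on them: long leg on the first, end of the short leg on the second. Test pins on the plate are lower. Origin below the corner at bench height.
- corner (a point): Inside corner of the fixture at the height of the bearers' tops, 55 mm above the bench. z up, x along the fixed bar's inner face (plane y=0), y square to it into the open area; the side bar's inner face is the plane x=0 once squared. With the square home its heel is at this point and its x and y axes agree with these.
- fixed_bar: Fixed aluminium stop bar, inner face on y=0 of the corner frame, x=5 to 200 mm, 18 mm thick, top 24 mm above the bearers' tops. Origin below the corner at bench height, with the corner's axes.
- side_bar: Loose aluminium side bar, 148 mm long, 20 mm thick, from 2 to 24 mm above the bearers' tops. It turns on an upright pin 12 mm outside its inner face, at x=-12, y=12 mm of the corner frame; origin on that pin, y along the bar away from the pin.
- side_pivot (a joint): Angle of the side bar, rad: 0 when square to the fixed bar, positive when its free end leans in over the bearers (towards +x of the corner). Starts leaning in by 0.10 to 0.26, free end up to 38 mm in; it can be pushed past square. It drags (0.2 N m) and stays where it is left.
- pin_can: Bystander: upright grey can, 48 mm across, 55 mm high.
- tape_roll: Bystander: roll lying flat, 72 mm across, 22 mm high.
- nest_block: Bystander: stepped aluminium block 60 x 45 x 45 mm.
- driver: Bystander: screwdriver, 170 mm, black handle, lying to the left of the fixture.
- shim_block: Bystander: dark steel block 28 x 28 x 14 mm lying on the fixture's plate, beyond the second bearer (at about x=185, y=125 mm of the corner frame).
- cleaner: Bystander: white bottle, 52 mm across, 120 mm high, to the left.
Not all that is in view belongs to the job. What is shaped like the square but green or turquoise is not meant.

How it is judged:
By the outcome, as a careful person would: the job done as asked, in the order asked, and still so for the second after the job is handed in, while the arm keeps its last pose, push and grip.
It also fails if it takes over 43 s, if anything falls off the work surface, if the arm or the gripper's body presses on something with over 40 N, if the wrist force passes 120 N, or if a joint passes its speed limit or range.

## Working session

There is one attempt and no reset: what is moved stays moved. The work goes in short steps, Python scripts to look and compute and a tool call to move; the robot and the scene stay as the last step left them, time stands still between calls to the robot, and variables do not carry over. Pictures are saved under pics/ and viewed, and the job is handed in when it is done.

Besides the shell and the picture viewer there is one more tool, called after "Call:" by a JSON object that holds its "name" and its "arguments". drive_tool: Moves the arm, as the interface text tells. Its arguments: {"type":"object","properties":{"increments":{"type":"string"},"grip":{"type":"number"},"squeeze":{"type":"number"}},"required":["increments"]}

```bash
ls; mkdir -p pics
python3 - <<'E'
from station import bot
import cv2,numpy as np
o=bot.get_obs();print(o['t'],o['eef_pos'],o['tool_rot'],o['gripper_width'],bot.finger_overhang)
for n in('scene','top'):
    im=bot.read_camera(n);np.save(f'pics/{n}0.npy',im);cv2.imwrite(f'pics/{n}0.png',im[...,::-1])
    c=bot.calibration(n);print(n,c['fx'],c['fy'],c['cx'],c['cy'],np.round(np.array(c['camera_from_world']),4).tolist())
E
```

```text
pics
0.0 [0.25257074 0.62534738 0.25229168] [-9.04128975e-05  1.90722495e-01  9.81643543e-01 -9.36578199e-04] 0.9980345231351836 0.022
scene 470.5054119079221 470.5054119079221 320.05713893760077 240.31168128877425 [[-0.8554, 0.5174, -0.0235, 0.4864], [0.3184, 0.4895, -0.8118, -0.1155], [-0.4085, -0.7019, -0.5835, 1.4975], [0.0, 0.0, 0.0, 1.0]]
top 581.3041193708987 581.3041193708987 328.2538980016569 238.72938318962673 [[0.0207, -0.9996, 0.0165, -0.0289], [-0.9912, -0.0227, -0.1305, 0.556], [0.1308, -0.0136, -0.9913, 1.6372], [0.0, 0.0, 0.0, 1.0]]
```

View pics/top0.png

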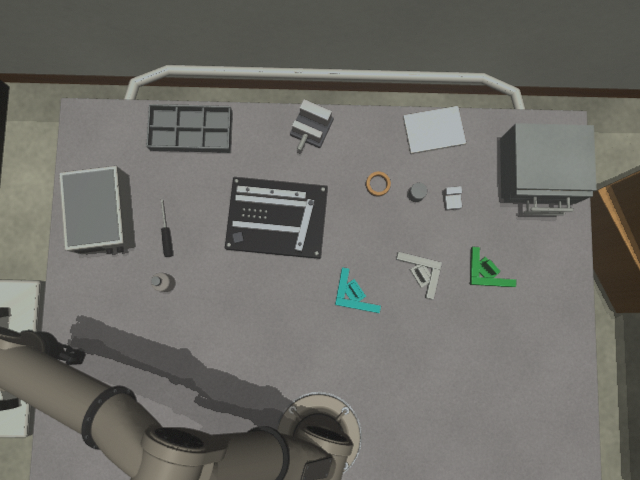

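View pics/scene0.png

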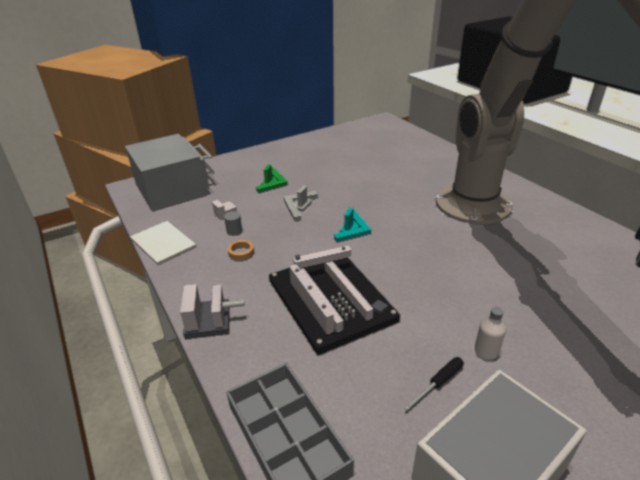

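Run:
```python
import cv2,numpy as np
im=np.load('pics/top0.npy')[...,::-1]
cv2.imwrite('pics/z1.png',cv2.resize(im[165:270,215:340],None,fx=6,fy=5.7,interpolation=cv2.INTER_CUBIC)[:600])
cv2.imwrite('pics/z1.png',cv2.resize(im[170:265,215:340],None,fx=6,fy=6,interpolation=cv2.INTER_CUBIC))
cv2.imwrite('pics/z2.png',cv2.resize(im[245:305,385:450],None,fx=9,fy=9,interpolation=cv2.INTER_CUBIC))
im=np.load('pics/scene0.npy')[...,::-1]
cv2.imwrite('pics/z3.png',cv2.resize(im[235:355,260:405],None,fx=5,fy=5,interpolation=cv2.INTER_CUBIC))
cv2.imwrite('pics/z4.png',cv2.resize(im[175:225,270:330],None,fx=10,fy=10,interpolation=cv2.INTER_CUBIC))
```

```text
(no output)
```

View pics/z1.png

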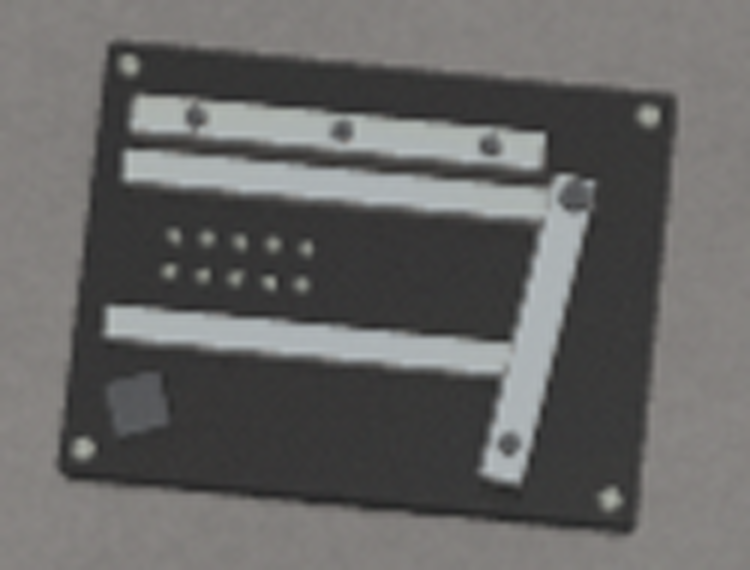

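View pics/z2.png

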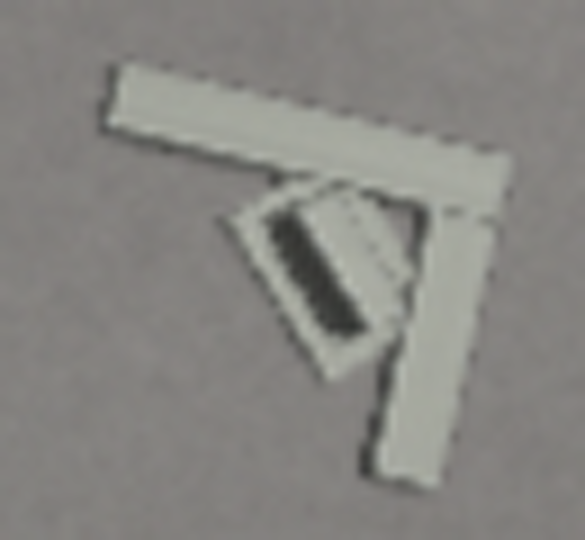

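View pics/z3.png

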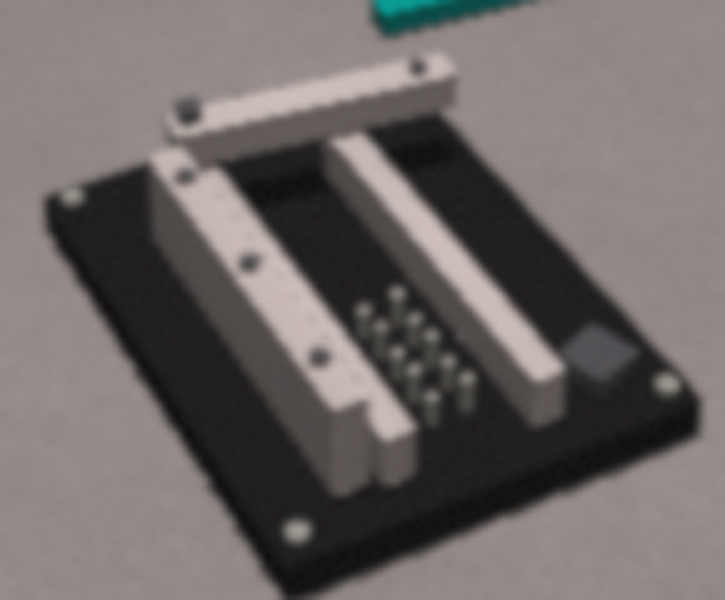

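View pics/z4.png

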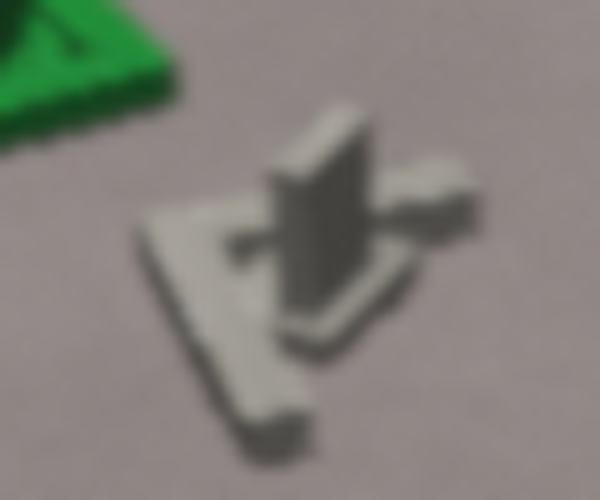

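```bash
cat > h.py <<'E'
import numpy as np,cv2
from station import bot
def ray(n,px,z):
    c=bot.calibration(n);T=np.array(c['camera_from_world']);R=T[:3,:3];o=-R.T@T[:3,3]
    px=np.atleast_2d(px).astype(float)
    d=np.c_[(px[:,0]-c['cx'])/c['fx'],(px[:,1]-c['cy'])/c['fy'],np.ones(len(px))]@R
    return o+d*((z-o[2])/d[:,2])[:,None]
def proj(n,P):
    c=bot.calibration(n);T=np.array(c['camera_from_world']);q=np.atleast_2d(P)@T[:3,:3].T+T[:3,3]
    return np.c_[q[:,0]/q[:,2]*c['fx']+c['cx'],q[:,1]/q[:,2]*c['fy']+c['cy']]
def up(im,r,s):
    x0,y0,x1,y1=r
    return cv2.resize(im[y0:y1,x0:x1],None,fx=s,fy=s,interpolation=cv2.INTER_CUBIC)
def unup(p,r,s): return (np.asarray(p,float).reshape(-1,2)+.5)/s-.5+np.array(r[:2])
E
python3 - <<'E'
from h import *
for n in('top','scene'):
    T=np.array(bot.calibration(n)['camera_from_world']);print(n,-T[:3,:3].T@T[:3,3])
im=np.load('pics/top0.npy')
g=cv2.cvtColor(im,cv2.COLOR_RGB2GRAY)
s=8
r=(215,170,340,265);G=up(g,r,s);m=(G>115).astype(np.uint8)
m[:, :0]=0
lab=cv2.connectedComponentsWithStats(m)
for i in range(1,lab[0]):
    st=lab[2][i]
    if 300*s<st[4]:
        mm=(lab[1]==i).astype(np.uint8);c=max(cv2.findContours(mm,0,cv2.CHAIN_APPROX_NONE)[0],key=cv2.contourArea)
        R=cv2.minAreaRect(c);print(i,st,'\n',unup(cv2.boxPoints(R),r,s).round(2).tolist(), unup(cv2.approxPolyDP(c,8,True),r,s).round(1).tolist() if st[2]<900 else '')
print(g[185:235:2,260]);print(g[184:240,262])
r=(385,245,450,305)
print(g[250:300,420]); print(g[280,400:450])
E
```

```text
top [0.33758274 0.00607437 1.69595612]
scene [1.06456158 0.85598752 0.79143364]
1 [     0      0   1000    760 294025] 
 [[214.56, 169.56], [339.44, 169.56], [339.44, 264.44], [214.56, 264.44]] 
3 [  173   127   554   100 25905] 
 [[236.01, 191.51], [236.65, 184.9], [305.52, 191.55], [304.88, 198.16]] [[236.2, 189.7], [237.2, 191.6], [301.4, 197.8], [304.7, 197.3], [304.9, 191.7], [237.8, 185.4]]
5 [  139   200   645   444 70576] 
 [[226.09, 231.91], [238.67, 181.12], [314.05, 199.8], [301.46, 250.59]] [[235.3, 194.9], [235.8, 199.8], [304.8, 206.3], [299.6, 226.7], [232.2, 221.2], [232.9, 225.8], [297.7, 231.8], [298.2, 234.9], [294.7, 248.2], [301.3, 249.6], [312.3, 204.7], [309.2, 204.7], [307.7, 203.1], [309.8, 198.8], [304.6, 200.9]]
[ 53  69 176 177 161  67 161 178 178  65  54  54  90 116  54  54 141  54
  55 130 177 177  92  55  53]
[ 52  51  53  54 158 178 177 177 177 177 106  65  66 155 175 178 178 177
 134  80  57  52  54  54  53  53  53  54  55  55  55  54  54  56  53  54
  55  56  54 118 167 176 177 179 178 106  56  56  54  54  55  56  54  53
  54  55]
[129 127 127 127 128 128 125 159 165 165 167 167 162 164 152 159 130 155
 169 170 172 171 129  87  63  57  59  56  65  76  80 139 159 167 167 138
 109 113 125 130 129 130 131 132 130 128 130 131 131 131]
[129 131 133 129 130 131 132 127 127 127 128 134 133 131 129 121  98 139
 167 147  80  69  59  58  75 129 173 166 146 143 141 169 168 168 166 166
 170 163 127 129 131 131 130 130 129 130 130 131 130 130]
```

Run:
```python
from h import *
from scipy.optimize import least_squares
im=np.load('pics/top0.npy');g=cv2.cvtColor(im,cv2.COLOR_RGB2GRAY).astype(float)
def cross(a,thr,):
    s=np.sign(a-thr);i=np.nonzero(s[1:]!=s[:-1])[0]
    return i+(thr-a[i])/(a[i+1]-a[i])
# edges by column scans
E={}
lines={'A-18':[], 'A0':[], 'B4':[], 'B20':[], 'C80':[], 'C96':[]}
for u in range(242,298):
    if 254<=u<0: continue
    v=cross(g[182:235,u],116)+182
    t=(u-242)*.0955
    exp=[186+t,192.2+t,195.2+t,200.3+t,222.2+t*.9,227+t*.9]
    for k,e in zip(lines,exp):
        if len(v):
            j=np.argmin(abs(v-e))
            if abs(v[j]-e)<1.3: lines[k].append((u,v[j]))
pts=[];tgt=[];zz=[]
meas=[]
for k,p in lines.items():
    z=.079 if k[0]=='A' else .055
    p=np.array(p);w=ray('top',p,z)[:,:2]
    meas.append((w,int(k[1:])/1000)); print(k,len(p),np.polyfit(p[:,0],p[:,1],1).round(4))
# x ends, row scans
ends=[]
for rows,z,X,lo,hi in((range(187,191),.079,.2,230,242),(range(196,199),.055,.205,228,242),(range(222,225),.055,.205,226,240),(range(193,197),.079,.005,298,312)):
    for v in rows:
        c=cross(g[v,lo:hi],116)+lo
        print(v,c)
        if len(c): ends.append((ray('top',(c[0],v),z)[0,:2],X))
def F(p):
    c,th=p[:2],p[2];ex=np.array([np.cos(th),np.sin(th)]);ey=np.array([-ex[1],ex[0]])
    return np.concatenate([((w-c)@ey-Y)/np.sqrt(len(w)) for w,Y in meas]+[[((w-c)@ex-X)*.5 for w,X in ends]])
s=least_squares(F,[.69,-.0,1.5]);p=s.x;print('corner',p)
c,th=p[:2],p[2];ex=np.array([np.cos(th),np.sin(th)]);ey=np.array([-ex[1],ex[0]])
for w,Y in meas: d=(w-c)@ey-Y;print(Y,d.mean().round(5),d.std().round(5),'slope',np.polyfit((w-c)@ex,d,1)[0].round(4))
print([round(((w-c)@ex-X),4) for w,X in ends])
# side bar: inner edge tip etc z=.079
b=[(294.7,248.2),(301.3,249.6),(312.3,204.7)]
for q in ray('top',b,.079)[:,:2]: print('bar',(q-c)@ex,(q-c)@ey)
np.save('corner.npy',p)
```

```text
A-18 56 [9.510000e-02 1.626319e+02]
A0 55 [9.740000e-02 1.682235e+02]
B4 56 [9.67000e-02 1.71407e+02]
B20 56 [9.640000e-02 1.770867e+02]
C80 56 [9.6900e-02 1.9774e+02]
C96 56 [9.710000e-02 2.032631e+02]
187 [230.63636364 236.6       ]
188 [230.15384615 236.46875   ]
189 [230.06896552 236.41935484]
190 [230.10714286 236.1884058 ]
196 [229.125      235.15277778]
197 [229.1        235.15714286]
198 [229.07407407 235.12857143]
222 [226.22580645 232.17567568]
223 [226.3125     232.15277778]
224 [226.13333333 232.11428571]
193 [305.41346154]
194 [305.26744186]
195 [305.17647059]
196 [305.11940299]
corner [0.66396273 0.0594762  1.46946482]
-0.018 0.00026 0.00143 slope 0.0289
0.0 2e-05 0.00128 slope 0.0265
0.004 -7e-05 0.00134 slope 0.0273
0.02 0.00011 0.00135 slope 0.0276
0.08 -0.00012 0.00131 slope 0.0269
0.096 -0.0002 0.0013 slope 0.0267
[np.float64(0.0056), np.float64(0.0065), np.float64(0.0063), np.float64(0.0058), np.float64(0.0054), np.float64(0.0051), np.float64(0.0047), np.float64(0.0027), np.float64(0.0021), np.float64(0.0022), np.float64(-0.0115), np.float64(-0.0115), np.float64(-0.0116), np.float64(-0.0118)]
bar 0.003204751097075182 0.1429428334452787
bar -0.01560765342864215 0.1445700808866339
bar -0.03012565855094033 0.014086512248210316
```

Run:
```python
from h import *
from scipy.optimize import least_squares
im=np.load('pics/top0.npy');g=cv2.cvtColor(im,cv2.COLOR_RGB2GRAY).astype(float)
# outer edge long leg: scan columns from above; bg 129 ->165 thr 148
L=[];S=[]
for u in range(402,438):
    for v in range(250,266):
        a,b=g[v,u],g[v+1,u]
        if a<148<=b: L.append((u,v+(148-a)/(b-a)));break
for v in range(268,296):
    for u in range(446,428,-1):
        a,b=g[v,u],g[v,u-1]
        if a<148<=b: S.append((u-(148-a)/(b-a),v));break
L=np.array(L);S=np.array(S)
for p in(L,S):print(len(p),p[::6].round(2).tolist())
z=.018
l=ray('top',L,z)[:,:2];s_=ray('top',S,z)[:,:2]
def F(p):
    c,th=p[:2],p[2];ex=np.array([np.cos(th),np.sin(th)]);ey=np.array([-ex[1],ex[0]])
    return np.r_[(l-c)@ey,(s_-c)@ex]
r=least_squares(F,[.57,-.2,1.4],loss='soft_l1',f_scale=.0005);p=r.x
c,th=p[:2],p[2];ex=np.array([np.cos(th),np.sin(th)]);ey=np.array([-ex[1],ex[0]])
f=F(p);print('heel',p,abs(f).max(),np.polyfit((l-c)@ex,(l-c)@ey,1),np.polyfit((s_-c)@ey,(s_-c)@ex,1))
gp=c+.05*(ex+ey);print('grip',gp)
np.save('sq.npy',p)
# check: project model points on both views
P=lambda x,y,z:np.r_[gp+(x*ex+y*ey),z]
d=1/np.sqrt(2)
pts=[P(-.05,-.05,.018),P(.08,-.05,.018),P(-.05,.06,.018),P(-.05,-.05,0)]
pl=[P(a*.007*d-b*.022*d,a*.007*d+b*.022*d,h) for h in(.063,.011) for a in(-1,1) for b in(-1,1)]
out=[]
for n in('top','scene'):
    I=np.load(f'pics/{n}0.npy')[...,::-1]
    q=proj(n,np.array(pts+pl));R=(385,245,450,305) if n=='top' else (270,175,330,225)
    U=up(I,R,9).copy()
    for i,a in enumerate(q):
        cv2.circle(U,tuple(int(v) for v in (a-R[:2]+.5)*9-.5),4,(0,0,255) if i<4 else(255,0,0) if i<8 else (0,255,255),1)
    out.append(cv2.resize(U,(600,500))[:, :])
cv2.imwrite('pics/chk.png',cv2.resize(np.hstack(out),(800,333)))
cv2.imwrite('pics/chka.png',out[0]);cv2.imwrite('pics/chkb.png',out[1])
```

```text
36 [[402.0, 252.67], [408.0, 253.65], [414.0, 255.64], [420.0, 256.68], [426.0, 258.59], [432.0, 259.53]]
28 [[440.0, 268.0], [438.71, 274.0], [437.42, 280.0], [436.05, 286.0], [434.54, 292.0]]
heel [ 0.49778568 -0.34656187  1.35126501] 0.00545667877104051 [ 0.0021048  -0.00022934] [-0.00740964  0.0006093 ]
grip [ 0.45987431 -0.28687328]
```

View pics/chka.png

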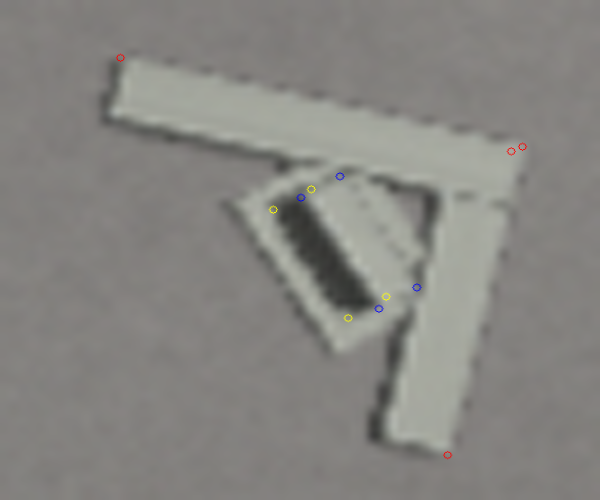

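View pics/chkb.png

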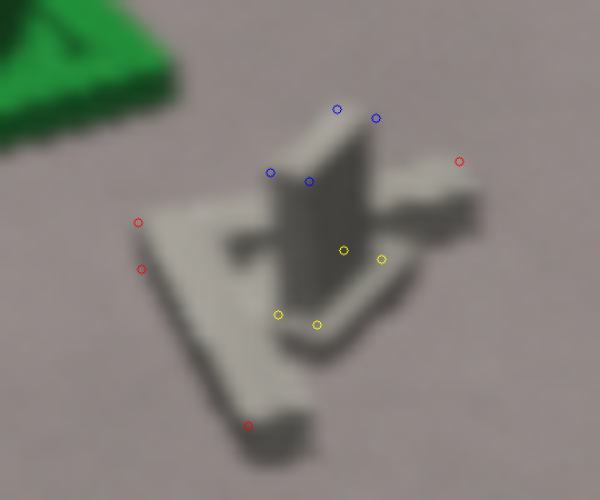

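Run:
```python
from h import *
from scipy.optimize import least_squares
im=np.load('pics/top0.npy');g=cv2.cvtColor(im,cv2.COLOR_RGB2GRAY).astype(float)
def cross(a,thr,):
    s=np.sign(a-thr);i=np.nonzero(s[1:]!=s[:-1])[0]
    return i+(thr-a[i])/(a[i+1]-a[i])
lines={'A-18':[], 'A0':[], 'B4':[], 'B20':[], 'C80':[], 'C96':[]}
for u in range(242,298):
    v=cross(g[182:235,u],116)+182
    t=(u-242)*.0955
    exp=[186+t,192.2+t,195.2+t,200.3+t,222.2+t*.9,227+t*.9]
    for k,e in zip(lines,exp):
        j=np.argmin(abs(v-e))
        if abs(v[j]-e)<1.3: lines[k].append((u,v[j]))
meas=[(ray('top',np.array(p),.079 if k[0]=='A' else .055)[:,:2],int(k[1:])/1000) for k,p in lines.items()]
ends=[]
for rows,z,X,lo,hi in((range(187,191),.079,.2,230,242),(range(196,199),.055,.205,228,242),(range(222,225),.055,.205,226,240),(range(193,197),.079,.005,298,312)):
    for v in rows:
        c=cross(g[v,lo:hi],116)+lo
        ends.append((ray('top',(c[-1],v),z)[0,:2],X))
def F(p):
    c,th=p[:2],p[2];ex=np.array([np.cos(th),np.sin(th)]);ey=np.array([-ex[1],ex[0]])
    return np.concatenate([((w-c)@ey-Y)/np.sqrt(len(w)) for w,Y in meas]+[[((w-c)@ex-X)*.3 for w,X in ends]])
s=least_squares(F,[.69,-.0,1.5]);p=s.x;print('corner',p)
c,th=p[:2],p[2];ex=np.array([np.cos(th),np.sin(th)]);ey=np.array([-ex[1],ex[0]])
for w,Y in meas: d=(w-c)@ey-Y;print(Y,d.mean().round(5),d.std().round(5),'slope',np.polyfit((w-c)@ex,d,1)[0].round(4))
print([float(round(((w-c)@ex-X),4)) for w,X in ends])
b=[(294.7,248.2),(301.3,249.6),(312.3,204.7)]
for q in ray('top',b,.079)[:,:2]: print('bar',(q-c)@ex,(q-c)@ey)
np.save('corner.npy',p)
for n,R in(('top',(215,170,340,265)),('scene',(260,235,405,355))):
    I=np.load(f'pics/{n}0.npy')[...,::-1];U=up(I,R,5).copy()
    for x,y,z in((205,4,55),(205,20,55),(205,80,55),(205,96,55),(200,-18,79),(200,0,79),(5,-18,79),(5,0,79),(0,0,55),(0,0,79)):
        a=proj(n,np.r_[c+x/1000*ex+y/1000*ey,z/1000])[0]
        cv2.circle(U,tuple(int(v) for v in (a-R[:2]+.5)*5-.5),4,(0,0,255),1)
    cv2.imwrite(f'pics/fx_{n}.png',U)
o=bot.get_obs()
h=np.load('sq.npy');print('turn sq->corner',p[2]-h[2])
g0=h[:2]+.05*np.array([np.cos(h[2])-np.sin(h[2]),np.sin(h[2])+np.cos(h[2])])
print('close yaw',h[2]+np.pi/4,'grip',g0)
from scipy.spatial.transform import Rotation as Ro
q=o['tool_rot'];M=Ro.from_quat([q[1],q[2],q[3],q[0]]).as_matrix();print(M.round(3), 'tool y yaw',np.arctan2(M[1,1],M[0,1]))
print('home grip',c+.05*(ex+ey))
```

```text
corner [0.6656083  0.04755687 1.49710766]
-0.018 0.00013 0.00052 slope 0.0013
0.0 -2e-05 0.00042 slope -0.0011
0.004 -0.00019 0.00042 slope -0.0004
0.02 6e-05 0.00042 slope -0.0001
0.08 2e-05 0.00041 slope -0.0007
0.096 -0.0 0.00041 slope -0.001
[0.0003, 0.0003, 0.0001, 0.0005, 0.0003, -0.0, -0.0003, 0.0001, -0.0002, -0.0004, -0.0002, -0.0001, -0.0002, -0.0003]
bar 0.01892020127316389 0.14531827372911907
bar 0.00015995983175263112 0.1474648615644016
bar -0.01795897593577061 0.017432410522357316
turn sq->corner 0.14584265195865997
close yaw 2.136663170803522 grip [ 0.45987431 -0.28687328]
[[-0.927  0.374 -0.   ]
 [ 0.374  0.927 -0.002]
 [-0.    -0.002 -1.   ]] tool y yaw 1.1869666099426692
home grip [0.61942509 0.10110228]
```

View pics/fx_top.png

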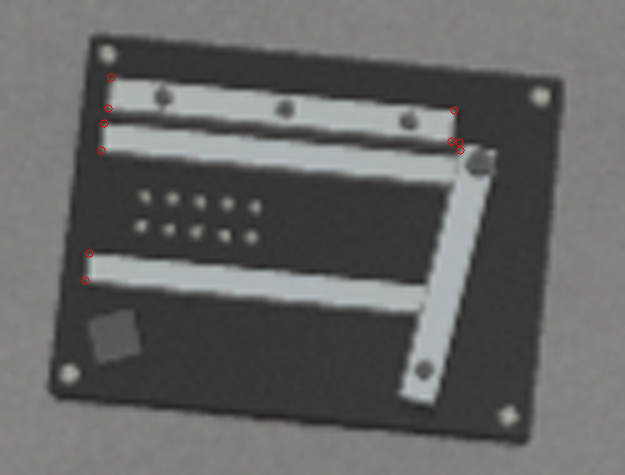

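View pics/fx_scene.png

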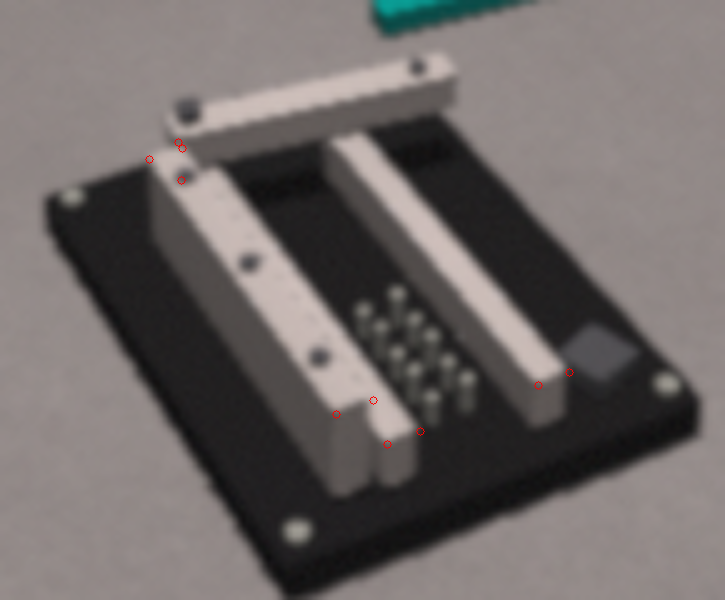

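Call:
{"name": "drive_tool", "arguments": {"increments": "0.025 -0.022 0 -0.05; 0.025 -0.022 0 -0.09; 0.025 -0.022 0 -0.09; 0.025 -0.022 0 -0.09; 0.025 -0.022 0 -0.09; 0.025 -0.022 0 -0.09; 0.025 -0.022 0 -0.09; 0.025 -0.022 0 -0.09; 0.025 -0.024 0 -0.09; 0.025 -0.024 0 -0.09; 0.01 -0.03 0 -0.09; 0.01 -0.03 0 -0.09", "grip": 1}}

```text
t: 1.1
eef_pos: [0.5237, 0.3402, 0.2527]
tool_rot: [0.0, 0.655, 0.755, -0.0]
contact_force: [-0.4, 0.8, 0.4]
gripper_width: 1.002
```

Call:
{"name": "drive_tool", "arguments": {"increments": "0.01 -0.033 0 -0.09; 0.01 -0.033 0 -0.09; 0.01 -0.033 0 -0.09; 0.01 -0.033 0 -0.09; 0 -0.033 0 -0.09; 0 -0.033 0 -0.09; -0.01 -0.033 0 -0.09; -0.01 -0.033 0 -0.09; -0.01 -0.033 0 -0.09; -0.015 -0.033 0 -0.09; -0.015 -0.033 0 -0.09; -0.015 -0.033 0 -0.09"}}

```text
t: 2.1
eef_pos: [0.4866, -0.0555, 0.2531]
tool_rot: [-0.0, 0.95, 0.311, -0.0]
contact_force: [0.5, -0.4, 0.4]
gripper_width: 1.0
```

Call:
{"name": "drive_tool", "arguments": {"increments": "0 -0.033 0 -0.02; 0 -0.033 0 -0.02; 0 -0.033 0 -0.02; -0.007 -0.033 0 -0.007; -0.01 -0.033 0 0; -0.01 -0.033 -0.01 0; 0 -0.033 -0.03 0; 0 0 -0.02 0; 0 0 0 0; 0 0 0 0"}}

```text
t: 2.93
eef_pos: [0.46, -0.2824, 0.1945]
tool_rot: [-0.001, 0.96, 0.281, -0.001]
contact_force: [1.0, -0.1, 0.7]
gripper_width: 1.0
```

```bash
cat > look.py <<'E'
import sys
from h import *
tag=sys.argv[1];o=bot.get_obs()
q=o['tool_rot'];y=2*np.arctan2(q[2],q[1])-np.pi/2;y=(y+np.pi)%(2*np.pi)-np.pi
print('t',o['t'],'pos',o['eef_pos'].round(4),'yaw_y',round(y,4),'F',np.round(o['contact_force'],1),'M',np.round(o['torque'],2),'gw',o['gripper_width'],'q',o['q'].round(2))
rs=eval(sys.argv[2]) if len(sys.argv)>2 else {}
for n,R in rs.items():
    I=bot.read_camera(n);np.save(f'pics/{n}_{tag}.npy',I)
    s=min(800/(R[2]-R[0]),600/(R[3]-R[1]));cv2.imwrite(f'pics/{n}_{tag}.png',up(I[...,::-1],R,s))
E
python3 look.py a "{'top':(370,230,470,305),'scene':(230,100,390,220)}"; python3 -c "
import numpy as np;h=np.load('sq.npy');print(h)"
```

```text
t 2.9333 pos [ 0.46   -0.2824  0.1945] yaw_y -1.0005 F [ 1.  -0.1  0.7] M [-0.01 -0.05 -0.02] gw 0.9995974420893268 q [-0.16  0.4   0.75  1.97 -0.35  0.9  -0.22]
[ 0.49778568 -0.34656187  1.35126501]
```

View pics/scene_a.png

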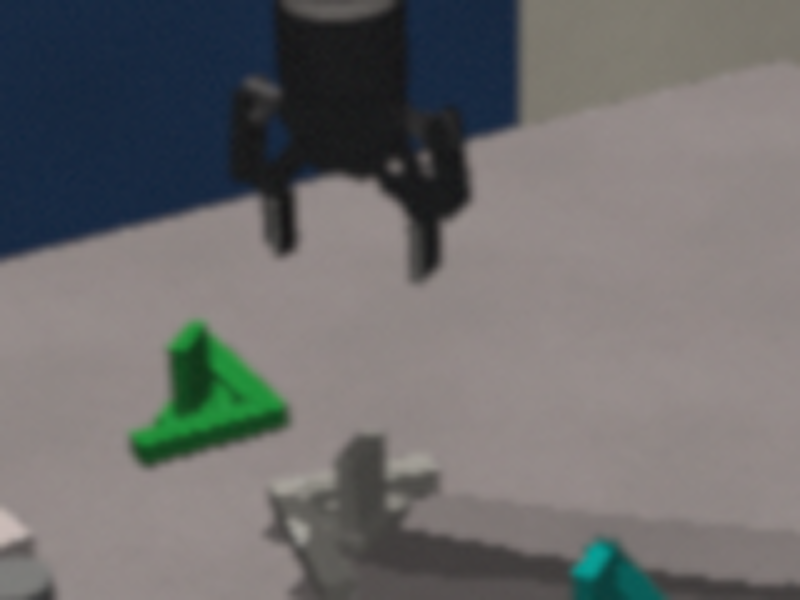

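View pics/top_a.png

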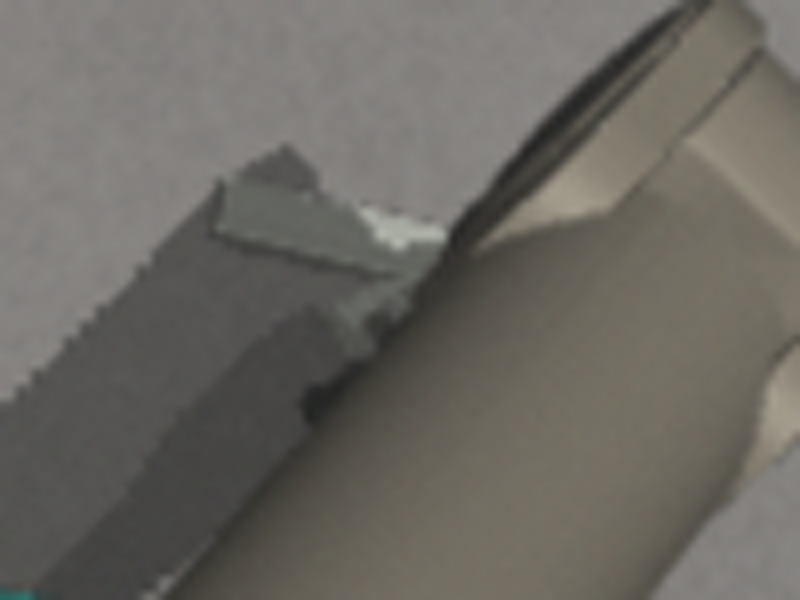

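Call:
{"name": "drive_tool", "arguments": {"increments": "0 -0.0045 -0.03 -0.005; 0 0 -0.03 0; 0 0 -0.03 0; 0 0 -0.025 0; 0 0 -0.02 0; 0 0 -0.011 0; 0 0 0 0; 0 0 0 0"}}

```text
t: 3.7
eef_pos: [0.4617, -0.2872, 0.0502]
tool_rot: [0.0, 0.96, 0.28, 0.001]
contact_force: [-0.5, -0.5, 0.1]
gripper_width: 1.002
```

```bash
python3 look.py b "{'scene':(240,130,360,220)}"
```

```text
t 3.7 pos [ 0.4617 -0.2872  0.0502] yaw_y -1.0038 F [-0.5 -0.5  0.1] M [-0.06  0.01 -0.01] gw 1.001718438627854 q [ 0.01  0.62  0.57  2.05 -0.56  0.63 -0.05]
```

View pics/scene_b.png

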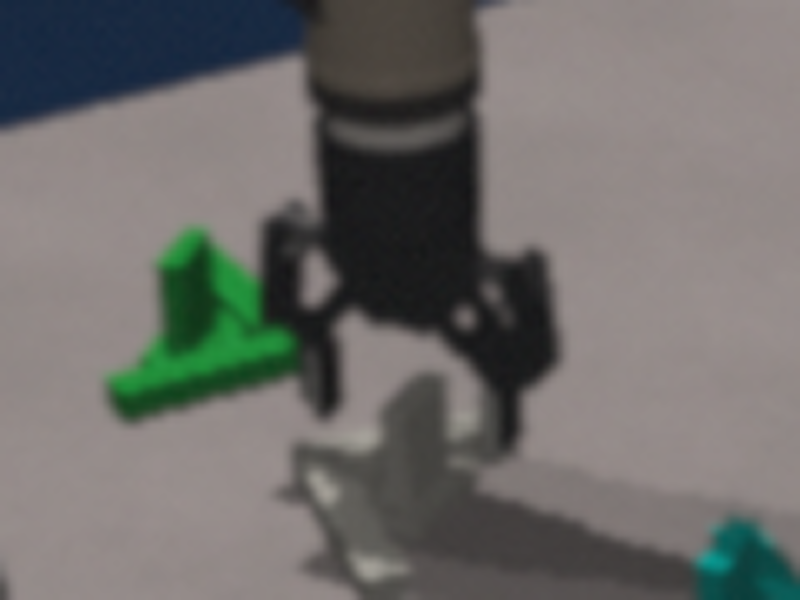

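Call:
{"name": "drive_tool", "arguments": {"increments": "0 0 -0.002 0; 0 0 0 0; 0 0 0 0; 0 0 0 0; 0 0 0 0; 0 0 0 0; 0 0 0 0; 0 0 0 0; 0 0 0 0; 0 0 0 0", "grip": 0, "squeeze": 80}}

```text
t: 4.58
eef_pos: [0.4609, -0.2876, 0.0476]
tool_rot: [0.0, 0.96, 0.279, 0.0]
contact_force: [-1.3, 0.8, 5.7]
gripper_width: 0.151
```

```bash
python3 look.py c "{'scene':(240,130,360,220)}"
```

```text
t 4.5833 pos [ 0.4609 -0.2876  0.0476] yaw_y -1.0051 F [-1.3  0.8  5.7] M [0.15 0.22 0.06] gw 0.1511583593832906 q [ 0.01  0.63  0.56  2.05 -0.57  0.62 -0.04]
```

View pics/scene_c.png

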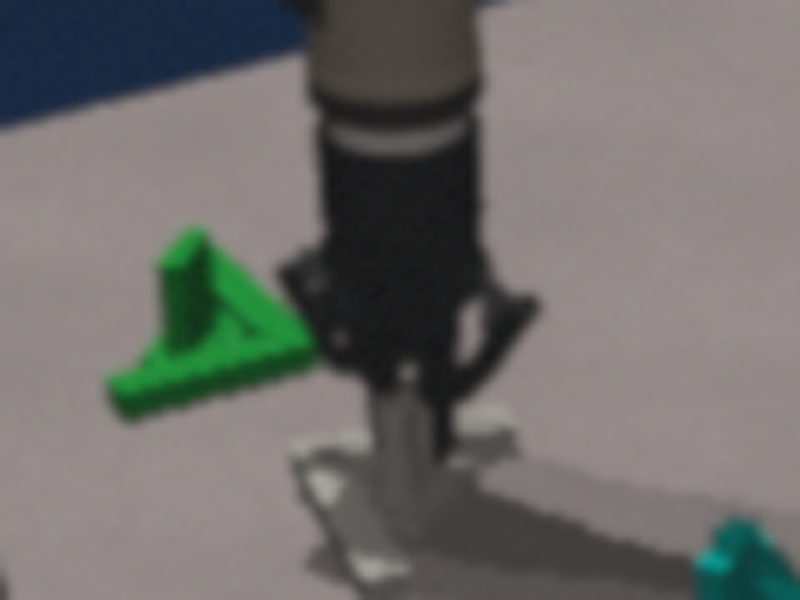

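Call:
{"name": "drive_tool", "arguments": {"increments": "0 0 0.01 0; 0 0 0.02 0; 0 0 0.03 0; 0 0 0.03 0; 0 0.01 0.03 0; 0.01 0.02 0.03 0; 0.01 0.03 0 0.02; 0.01 0.03 0 0.02; 0.012 0.03 0 0.02; 0.012 0.03 0 0.02; 0.012 0.03 0 0.02; 0.012 0.03 0 0.02"}}

```text
t: 5.63
eef_pos: [0.5383, -0.0758, 0.1973]
tool_rot: [-0.0, 0.942, 0.337, -0.001]
contact_force: [0.3, -0.6, -3.8]
gripper_width: 0.151
```

Call:
{"name": "drive_tool", "arguments": {"increments": "0.012 0.033 0 0.02; 0.012 0.033 0 0.006; 0.012 0.033 0 0; 0.012 0.033 0 0; 0.012 0.033 0 0; 0.008 0.025 0 0; 0.004 0.02 0 0; 0.002 0.01 0 0; 0 0 0 0; 0 0 0 0"}}

```text
t: 6.47
eef_pos: [0.6121, 0.1415, 0.197]
tool_rot: [0.0, 0.937, 0.348, -0.001]
contact_force: [-0.5, -0.9, -3.0]
gripper_width: 0.155
```

```bash
python3 look.py d "{'top':(200,140,360,260),'scene':(230,150,430,300)}"
```

```text
t 6.4667 pos [0.6121 0.1415 0.197 ] yaw_y -0.8592 F [-0.5 -0.9 -3. ] M [-0.04  0.05  0.08] gw 0.1552754670271337 q [-0.79  0.53  0.65  1.76 -0.37  0.98 -0.86]
```

View pics/scene_d.png

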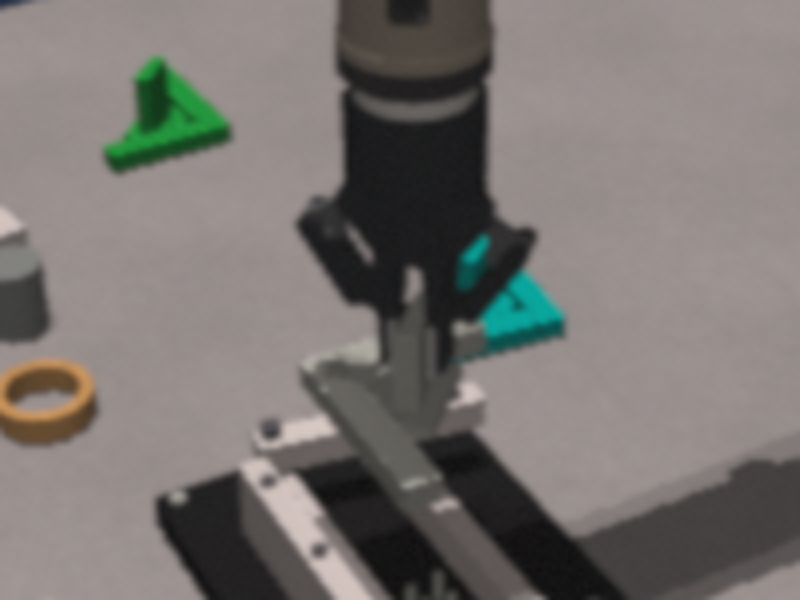

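View pics/top_d.png

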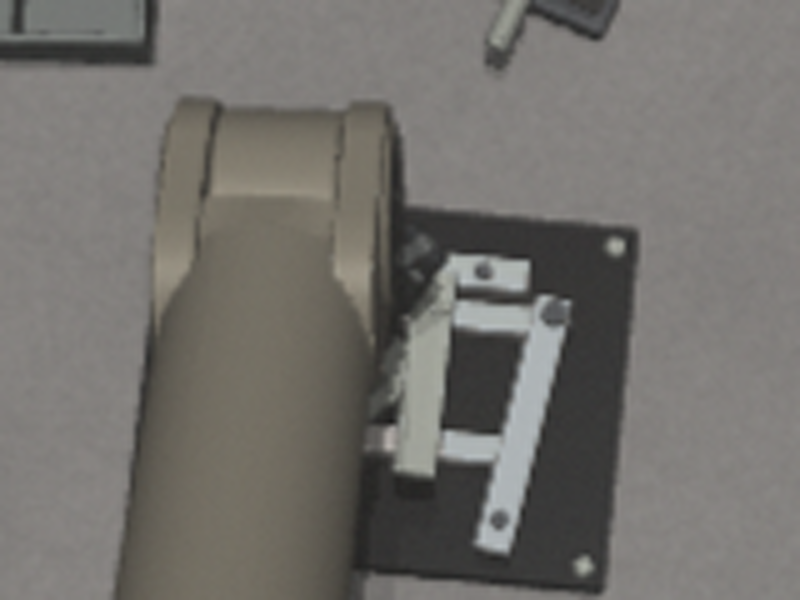

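Run:
```python
from h import *
g=cv2.cvtColor(np.load('pics/top_d.npy'),cv2.COLOR_RGB2GRAY).astype(float)
S=[]
for v in range(206,233):
    for u in range(294,276,-1):
        a,b=g[v,u],g[v,u-1]
        if a<116<=b and u<292: S.append((u-(116-a)/(b-a),v));break
S=np.array(S);print(S[::3].round(2).tolist())
w=ray('top',S,.167)[:,:2]
c=np.load('corner.npy');ex=np.array([np.cos(c[2]),np.sin(c[2])]);ey=np.array([-ex[1],ex[0]])
l=(w-c[:2]);X=l@ex;Y=l@ey
k=np.polyfit(Y,X,1);print('x at y0',k, 'res',np.std(X-np.polyval(k,Y)))
o=bot.get_obs();d=o['eef_pos'][:2]-c[:2];print('tcp in corner',d@ex,d@ey)
print(g[233:245,282])
```

```text
[[289.37, 206.0], [289.22, 209.0], [288.69, 212.0], [288.36, 215.0], [288.36, 218.0], [287.85, 221.0], [287.36, 224.0], [286.46, 232.0]]
x at y0 [0.00679401 0.03943553] res 0.0003271954856379752
tcp in corner 0.08811412425578728 0.05995446367656353
[162. 121.  64.  41.  38.  38.  39.  49.  53.  48.  52.  51.]
```

Call:
{"name": "drive_tool", "arguments": {"increments": "0 0 -0.01 0.005; 0 0 -0.02 0; 0 0 -0.02 0; 0 0 -0.02 0; 0 0 -0.01 0; 0 0 -0.005 0; 0 0 -0.003 0; 0 0 0 0; 0 0 0 0"}}

```text
t: 7.32
eef_pos: [0.6134, 0.1424, 0.1101]
tool_rot: [0.0, 0.937, 0.351, 0.001]
contact_force: [0.5, -0.4, -3.0]
gripper_width: 0.153
```

```bash
python3 look.py e "{'scene':(260,190,400,295)}"
```

```text
t 7.3167 pos [0.6134 0.1424 0.1101] yaw_y -0.8543 F [ 0.5 -0.4 -3. ] M [-0.04  0.02  0.  ] gw 0.15272280301524205 q [-0.74  0.63  0.58  1.81 -0.45  0.83 -0.79]
```

View pics/scene_e.png

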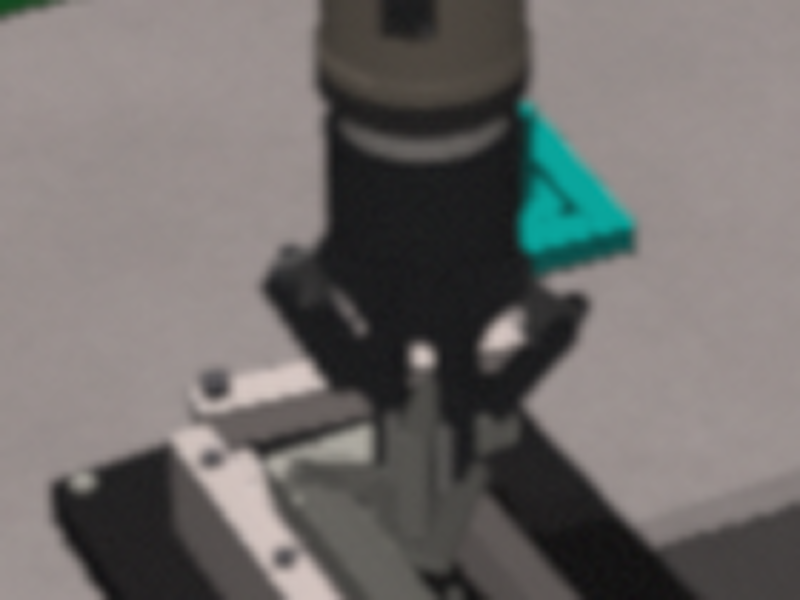

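Long leg is inside the fixed bar, clear of it. Lower in fine steps to contact.

Call:
{"name": "drive_tool", "arguments": {"increments": "0 0 -0.003 0; 0 0 -0.002 0; 0 0 -0.001 0; 0 0 0 0; 0 0 0 0; 0 0 0 0"}}

```text
t: 7.87
eef_pos: [0.6128, 0.1426, 0.1033]
tool_rot: [0.0, 0.936, 0.351, 0.0]
contact_force: [-0.8, -0.7, -3.3]
gripper_width: 0.151
```

Call:
{"name": "drive_tool", "arguments": {"increments": "0 0 -0.001 0; 0 0 0 0; 0 0 -0.001 0; 0 0 0 0; 0 0 0 0"}}

```text
t: 8.28
eef_pos: [0.6132, 0.1426, 0.1026]
tool_rot: [-0.0, 0.936, 0.351, 0.001]
contact_force: [-2.9, 0.1, 7.9]
gripper_width: 0.153
```

Call:
{"name": "drive_tool", "arguments": {"increments": "0.001 0 0 0; 0.002 0 0 0; 0.002 -0.0005 0 0; 0.002 0 0 0; 0.001 0 0 0; 0 0 0 0; 0 0 0 0"}}

```text
t: 8.87
eef_pos: [0.6215, 0.1421, 0.1026]
tool_rot: [-0.0, 0.936, 0.351, 0.001]
contact_force: [-2.4, -0.3, 7.4]
gripper_width: 0.157
```

```bash
cat >> look.py <<'E'
c=np.load('corner.npy');ex=np.array([np.cos(c[2]),np.sin(c[2])]);ey=np.array([-ex[1],ex[0]])
d=o['eef_pos'][:2]-c[:2];F=np.array(o['contact_force'])[:2]
print('corner frame tcp mm',(d@ex*1e3).round(2),(d@ey*1e3).round(2),'F',(F@ex).round(1),(F@ey).round(1))
E
python3 look.py f "{'top':(215,170,340,265)}"
```

```text
t 8.8667 pos [0.6215 0.1421 0.1026] yaw_y -0.8542 F [-2.4 -0.3  7.4] M [-0.06  0.57  0.01] gw 0.15721685090636284 q [-0.72  0.65  0.57  1.8  -0.46  0.83 -0.78]
corner frame tcp mm 91.07 50.94 F -0.4 2.3
```

View pics/top_f.png

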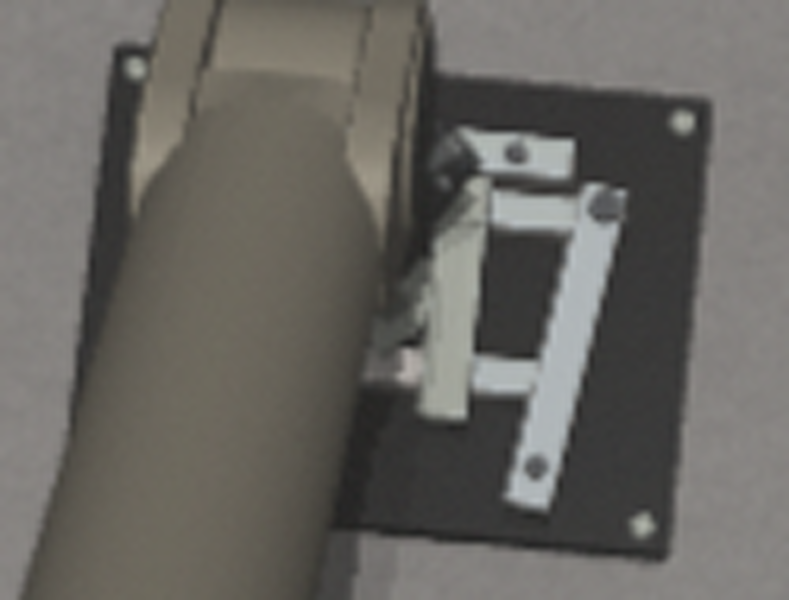

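Call:
{"name": "drive_tool", "arguments": {"increments": "0.001 0 0 0; 0.001 0 0 0; 0 0 0 0; 0 0 0 0; 0 0 0 0"}}

```text
t: 9.33
eef_pos: [0.6233, 0.1422, 0.1026]
tool_rot: [-0.0, 0.937, 0.351, 0.001]
contact_force: [-3.1, 0.5, 8.3]
gripper_width: 0.155
```

```bash
python3 look.py g
```

```text
t 9.3333 pos [0.6233 0.1422 0.1026] yaw_y -0.8542 F [-3.1  0.5  8.3] M [-0.04  0.74  0.  ] gw 0.15518868630051727 q [-0.72  0.66  0.57  1.79 -0.46  0.83 -0.78]
corner frame tcp mm 91.22 49.17 F 0.3 3.1
```

Call:
{"name": "drive_tool", "arguments": {"increments": "0.0005 0 0 0; 0.0005 0 0 0; 0.0005 0 0 0; 0 0 0 0; 0 0 0 0; 0 0 0 0"}}

```text
t: 9.83
eef_pos: [0.6235, 0.1423, 0.1027]
tool_rot: [-0.001, 0.937, 0.351, -0.001]
contact_force: [-8.8, 0.6, 12.2]
gripper_width: 0.155
```

```bash
python3 look.py g
```

```text
t 9.8333 pos [0.6235 0.1423 0.1027] yaw_y -0.8546 F [-8.8  0.6 12.2] M [-0.08  1.57 -0.25] gw 0.15537120761489598 q [-0.72  0.66  0.57  1.79 -0.46  0.83 -0.78]
corner frame tcp mm 91.35 49.0 F -0.1 8.8
```

Call:
{"name": "drive_tool", "arguments": {"increments": "0 0 0 -0.002; 0 0 0 0; 0 0 0 -0.002; 0 0 0 0; 0 0 0 0; 0 0 0 0"}}

```text
t: 10.33
eef_pos: [0.6236, 0.1424, 0.1027]
tool_rot: [-0.001, 0.937, 0.349, -0.0]
contact_force: [-7.6, 0.6, 11.9]
gripper_width: 0.158
```

```bash
python3 look.py g
```

```text
t 10.3333 pos [0.6236 0.1424 0.1027] yaw_y -0.8582 F [-7.6  0.6 11.9] M [-0.06  1.48 -0.08] gw 0.15782566649918506 q [-0.72  0.66  0.57  1.79 -0.46  0.83 -0.79]
corner frame tcp mm 91.48 48.92 F -0.0 7.6
```

Call:
{"name": "drive_tool", "arguments": {"increments": "0.0005 0 0 -0.002; 0 0 0 0; 0 0 0 0; 0 0 0 0"}}

```text
t: 10.67
eef_pos: [0.6236, 0.1424, 0.1026]
tool_rot: [-0.001, 0.937, 0.348, -0.001]
contact_force: [-9.9, 0.4, 13.5]
gripper_width: 0.154
```

```bash
python3 look.py g
```

```text
t 10.6667 pos [0.6236 0.1424 0.1026] yaw_y -0.8599 F [-9.9  0.4 13.5] M [-0.06  1.79 -0.  ] gw 0.15393979794039375 q [-0.72  0.66  0.57  1.79 -0.46  0.83 -0.79]
corner frame tcp mm 91.48 48.92 F -0.3 9.9
```

Call:
{"name": "drive_tool", "arguments": {"increments": "-0.0002 -0.003 0 0; -0.0002 -0.003 0 0; -0.0002 -0.003 0 0; -0.0002 -0.003 0 0; -0.0002 -0.003 0 0; -0.0002 -0.003 0 0; -0.0002 -0.003 0 0; -0.0002 -0.003 0 0; 0 0 0 0; 0 0 0 0"}}

```text
t: 11.5
eef_pos: [0.6221, 0.1221, 0.1028]
tool_rot: [-0.003, 0.937, 0.349, -0.0]
contact_force: [-10.5, 8.9, 14.5]
gripper_width: 0.157
```

```bash
python3 look.py h "{'top':(215,170,340,265),'scene':(260,190,400,295)}"
```

```text
t 11.5 pos [0.6221 0.1221 0.1028] yaw_y -0.8573 F [-10.5   8.9  14.5] M [ 1.2   1.86 -0.17] gw 0.15716563242692252 q [-0.69  0.65  0.57  1.8  -0.47  0.83 -0.75]
corner frame tcp mm 71.16 48.91 F 8.1 11.1
```

View pics/top_h.png

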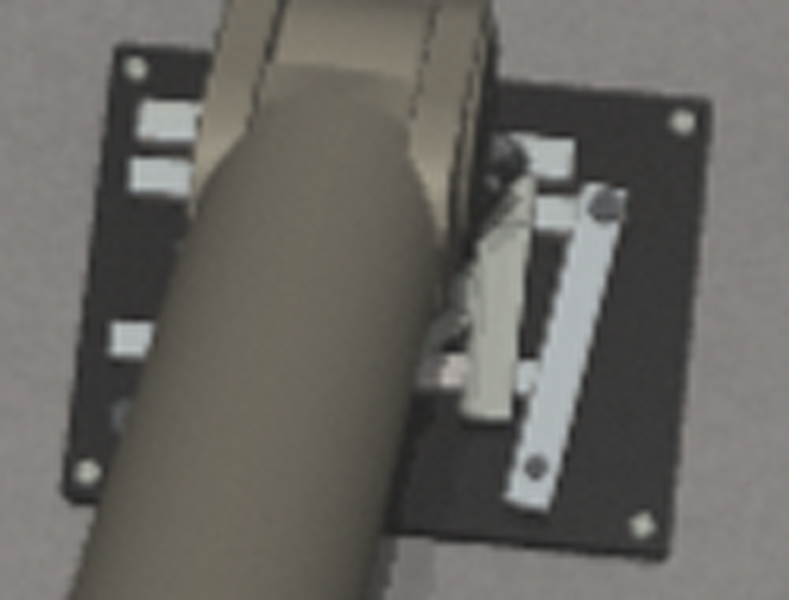

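View pics/scene_h.png

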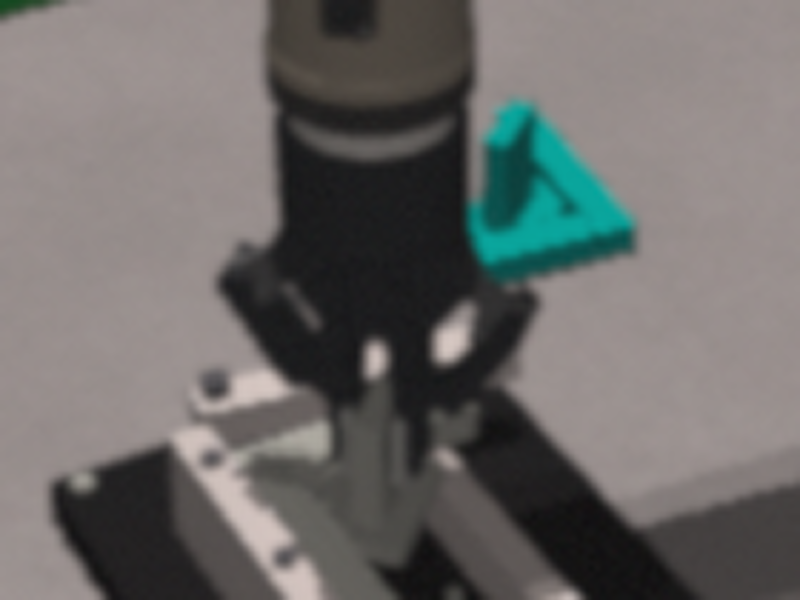

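Call:
{"name": "drive_tool", "arguments": {"increments": "-0.0002 -0.002 0 0; -0.0002 -0.002 0 0; -0.0002 -0.002 0 0; -0.0001 -0.002 0 0; -0.0001 -0.002 0 0; 0 0 0 0; 0 0 0 0"}}

```text
t: 12.18
eef_pos: [0.6214, 0.1133, 0.1028]
tool_rot: [-0.004, 0.937, 0.349, 0.0]
contact_force: [-10.5, 10.1, 14.5]
gripper_width: 0.151
```

```bash
python3 look.py i "{'top':(215,170,340,265)}"
```

```text
t 12.1833 pos [0.6214 0.1133 0.1028] yaw_y -0.8568 F [-10.5  10.1  14.5] M [ 1.8   1.78 -0.21] gw 0.15132723599713974 q [-0.68  0.64  0.57  1.81 -0.47  0.82 -0.74]
corner frame tcp mm 62.34 48.95 F 9.3 11.2
```

View pics/top_i.png

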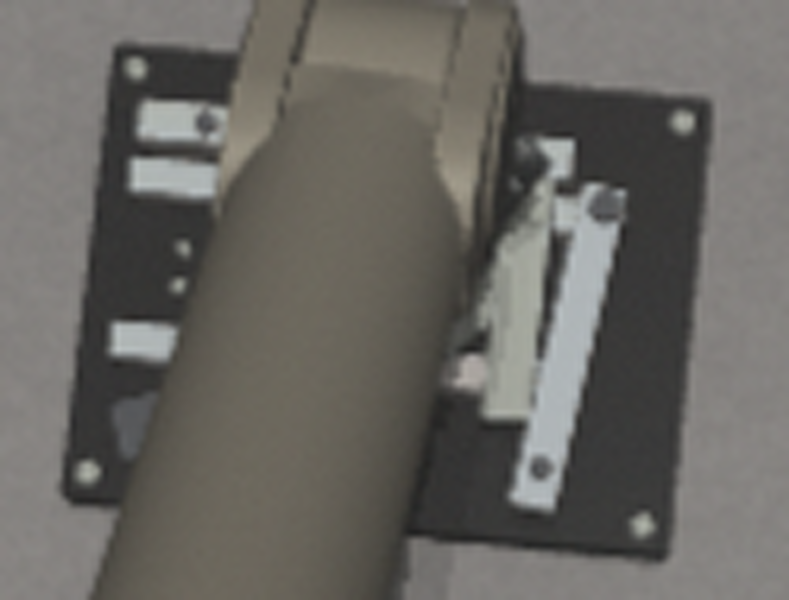

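Call:
{"name": "drive_tool", "arguments": {"increments": "0 -0.002 0 -0.001; 0 -0.002 0 -0.001; -0.0001 -0.002 0 -0.001; -0.0001 -0.002 0 0; -0.0001 -0.002 0 0; 0 0 0 0; 0 0 0 0"}}

```text
t: 12.82
eef_pos: [0.6207, 0.1041, 0.1029]
tool_rot: [-0.004, 0.937, 0.349, -0.0]
contact_force: [-11.7, 12.1, 16.8]
gripper_width: 0.152
```

```bash
python3 look.py j "{'top':(215,170,340,265)}"
```

```text
t 12.8167 pos [0.6207 0.1041 0.1029] yaw_y -0.8588 F [-11.7  12.1  16.8] M [ 2.09  2.16 -0.02] gw 0.15218163003372065 q [-0.66  0.64  0.57  1.81 -0.47  0.82 -0.72]
corner frame tcp mm 53.09 48.93 F 11.2 12.6
```

View pics/top_j.png

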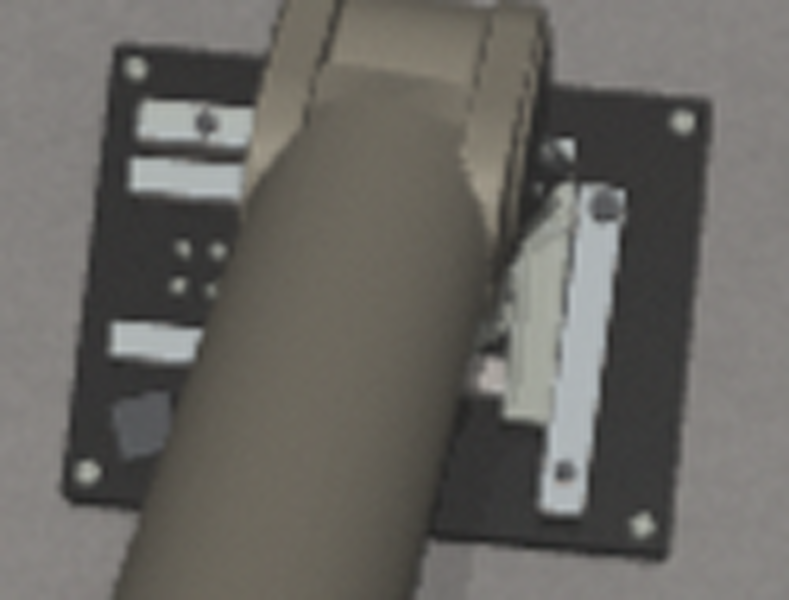

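Call:
{"name": "drive_tool", "arguments": {"increments": "-0.0001 -0.001 0 0; -0.0001 -0.001 0 0; -0.0001 -0.001 0 0; 0 0 0 0; 0 0 0 0"}}

```text
t: 13.28
eef_pos: [0.6205, 0.1014, 0.1029]
tool_rot: [-0.004, 0.937, 0.349, 0.0]
contact_force: [-11.6, 13.1, 16.5]
gripper_width: 0.151
```

```bash
python3 look.py k
```

```text
t 13.2833 pos [0.6205 0.1014 0.1029] yaw_y -0.8585 F [-11.6  13.1  16.5] M [ 2.24  2.12 -0.07] gw 0.15113201171430093 q [-0.66  0.64  0.57  1.82 -0.47  0.82 -0.72]
corner frame tcp mm 50.34 48.93 F 12.3 12.5
```

Call:
{"name": "drive_tool", "arguments": {"increments": "0 -0.001 0 0; 0 -0.001 0 0; 0 0 0 0; 0 0 0 0; 0 0 0 0"}}

```text
t: 13.7
eef_pos: [0.6205, 0.1009, 0.1029]
tool_rot: [-0.005, 0.937, 0.349, 0.0]
contact_force: [-12.0, 15.6, 18.5]
gripper_width: 0.156
```

```bash
python3 look.py l
```

```text
t 13.7 pos [0.6205 0.1009 0.1029] yaw_y -0.8577 F [-12.   15.6  18.5] M [ 2.78  2.2  -0.14] gw 0.15562247948687696 q [-0.66  0.64  0.56  1.82 -0.47  0.82 -0.71]
corner frame tcp mm 49.84 48.93 F 14.7 13.1
```

Call:
{"name": "drive_tool", "arguments": {"increments": "0.0005 -0.001 0 -0.001; 0.0005 -0.001 0 0; 0 0 0 0; 0 0 0 0; 0 0 0 0"}}

```text
t: 14.12
eef_pos: [0.6206, 0.1008, 0.103]
tool_rot: [-0.007, 0.937, 0.349, -0.0]
contact_force: [-15.5, 19.5, 21.4]
gripper_width: 0.15
```

```bash
python3 look.py m "{'top':(215,170,340,265),'scene':(270,210,380,292)}"
```

```text
t 14.1167 pos [0.6206 0.1008 0.103 ] yaw_y -0.8571 F [-15.5  19.5  21.4] M [ 3.47  2.97 -0.08] gw 0.14993292402794597 q [-0.65  0.64  0.56  1.82 -0.47  0.82 -0.71]
corner frame tcp mm 49.79 48.85 F 18.3 16.9
```

View pics/top_m.png

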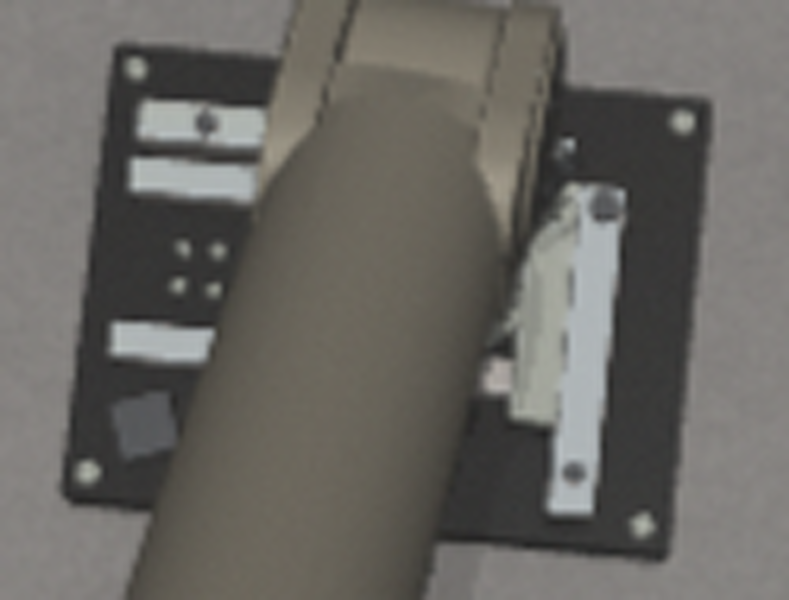

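View pics/scene_m.png

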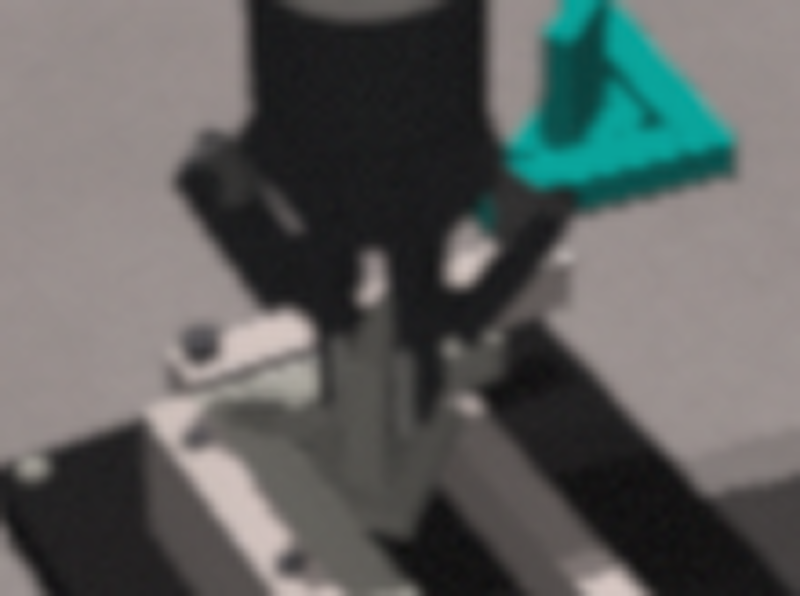

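```bash
cat > bar.py <<'E'
import sys
from h import *
I=np.load(sys.argv[1]);g=cv2.cvtColor(I,cv2.COLOR_RGB2GRAY).astype(float)
c=np.load('corner.npy');ex=np.array([np.cos(c[2]),np.sin(c[2])]);ey=np.array([-ex[1],ex[0]])
S=[];N=[]
for v in range(206,248):
    for u in range(322,300,-1):
        a,b=g[v,u],g[v,u-1]
        if a<116<=b: S.append((u-(116-a)/(b-a),v));break
    if v>=238:
      for u in range(296,310):
        a,b=g[v,u],g[v,u+1]
        if a<116<=b: N.append((u+(116-a)/(b-a),v));break
for nm,S in(('outer',S),('inner tip',N)):
    w=ray('top',np.array(S),.079)[:,:2]-c[:2];X=w@ex;Y=w@ey;k=np.polyfit(Y,X,1);r=X-np.polyval(k,Y)
    m=abs(r)<.001;k=np.polyfit(Y[m],X[m],1);print(nm,'slope',k[0].round(4),'x@0',k[1].round(4),'x@60',np.polyval(k,.06).round(4),'std',r[m].std().round(5),m.sum(),'meanX',X.mean().round(4))
E
python3 bar.py pics/top_m.npy; python3 bar.py pics/top_j.npy
```

```text
outer slope -0.0024 x@0 -0.0197 x@60 -0.0198 std 0.00043 42 meanX -0.0199
inner tip slope -0.0282 x@0 0.0036 x@60 0.0019 std 0.00039 10 meanX -0.0
outer slope 0.0319 x@0 -0.0201 x@60 -0.0182 std 0.00041 42 meanX -0.0176
inner tip slope 0.0344 x@0 -0.0005 x@60 0.0016 std 0.00027 10 meanX 0.0039
```

Call:
{"name": "drive_tool", "arguments": {"increments": "0 0 0 0; 0 0 0 0; 0 0 0 0", "squeeze": 40}}

```text
t: 14.47
eef_pos: [0.6206, 0.1008, 0.1031]
tool_rot: [-0.007, 0.937, 0.349, -0.0]
contact_force: [-16.5, 19.1, 21.6]
gripper_width: 0.156
```

```bash
python3 look.py n
```

```text
t 14.4667 pos [0.6206 0.1008 0.1031] yaw_y -0.8572 F [-16.5  19.1  21.6] M [ 3.46  2.92 -0.14] gw 0.15570428169019568 q [-0.65  0.64  0.56  1.82 -0.47  0.82 -0.71]
corner frame tcp mm 49.77 48.83 F 17.9 17.8
```

Call:
{"name": "drive_tool", "arguments": {"increments": "0 0.002 0 -0.001; 0 0.002 0 -0.001; 0 0.001 0 -0.001; 0 0 0 0; 0 0 0 0"}}

```text
t: 14.88
eef_pos: [0.6206, 0.1011, 0.1028]
tool_rot: [-0.004, 0.938, 0.347, -0.001]
contact_force: [-14.9, 9.6, 19.6]
gripper_width: 0.155
```

```bash
python3 look.py n
```

```text
t 14.8833 pos [0.6206 0.1011 0.1028] yaw_y -0.8624 F [-14.9   9.6  19.6] M [1.64 2.7  0.22] gw 0.15488991944066788 q [-0.66  0.64  0.57  1.82 -0.46  0.82 -0.72]
corner frame tcp mm 50.09 48.86 F 8.5 15.6
```

Call:
{"name": "drive_tool", "arguments": {"increments": "0 -0.001 -0.001 0.001; 0 -0.001 0 0; 0 -0.001 0 0; 0 -0.0005 0 0; 0 0 0 0; 0 0 0 0", "squeeze": 60}}

```text
t: 15.38
eef_pos: [0.6206, 0.101, 0.1029]
tool_rot: [-0.006, 0.937, 0.348, -0.001]
contact_force: [-19.5, 18.9, 28.3]
gripper_width: 0.16
```

```bash
python3 look.py o "{'top':(215,170,340,265)}"; python3 bar.py pics/top_o.npy
```

```text
t 15.3833 pos [0.6206 0.101  0.1029] yaw_y -0.8596 F [-19.5  18.9  28.3] M [ 2.67  3.48 -0.02] gw 0.16029371707974507 q [-0.66  0.64  0.56  1.82 -0.47  0.82 -0.72]
corner frame tcp mm 49.94 48.84 F 17.4 20.8
outer slope -0.0021 x@0 -0.0197 x@60 -0.0198 std 0.00043 42 meanX -0.0199
inner tip slope -0.0283 x@0 0.0036 x@60 0.0019 std 0.0004 10 meanX -0.0
```

Call:
{"name": "drive_tool", "arguments": {"increments": "0 0 0.001 0; 0 0 0 0; 0 0 0 0; 0 0 0 0; 0 0 0 0; 0 0 0 0; 0 0 0 0; 0 0 0 0"}}

```text
t: 16.1
eef_pos: [0.6206, 0.1009, 0.103]
tool_rot: [-0.006, 0.937, 0.348, -0.001]
contact_force: [-15.7, 16.9, 21.5]
gripper_width: 0.154
```

```bash
python3 look.py p "{'top':(200,140,360,260),'scene':(230,180,430,330)}"; python3 bar.py pics/top_p.npy
```

```text
t 16.1 pos [0.6206 0.1009 0.103 ] yaw_y -0.8596 F [-15.7  16.9  21.5] M [2.88 2.83 0.03] gw 0.1542555417583614 q [-0.66  0.64  0.56  1.82 -0.47  0.82 -0.72]
corner frame tcp mm 49.88 48.83 F 15.7 16.9
outer slope -0.0024 x@0 -0.0197 x@60 -0.0198 std 0.00042 42 meanX -0.0199
inner tip slope -0.0273 x@0 0.0035 x@60 0.0018 std 0.00039 10 meanX -0.0
```

View pics/scene_p.png

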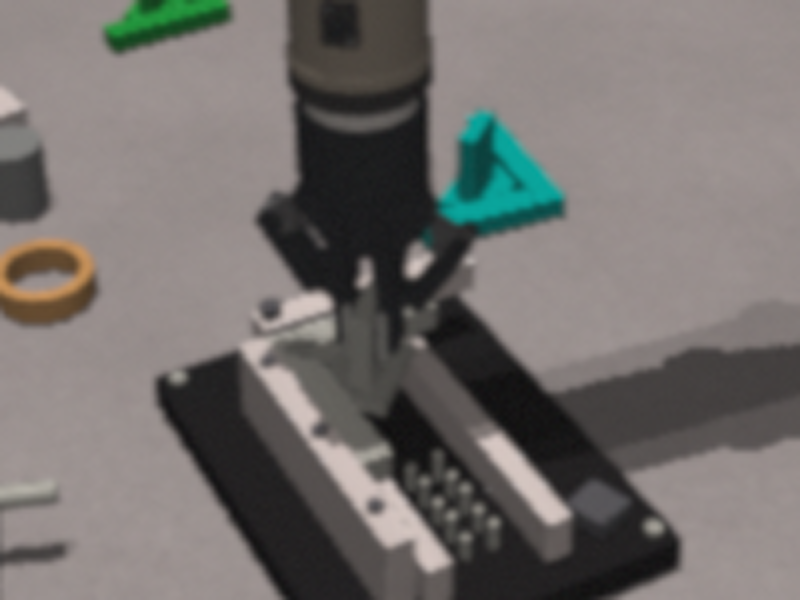

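View pics/top_p.png

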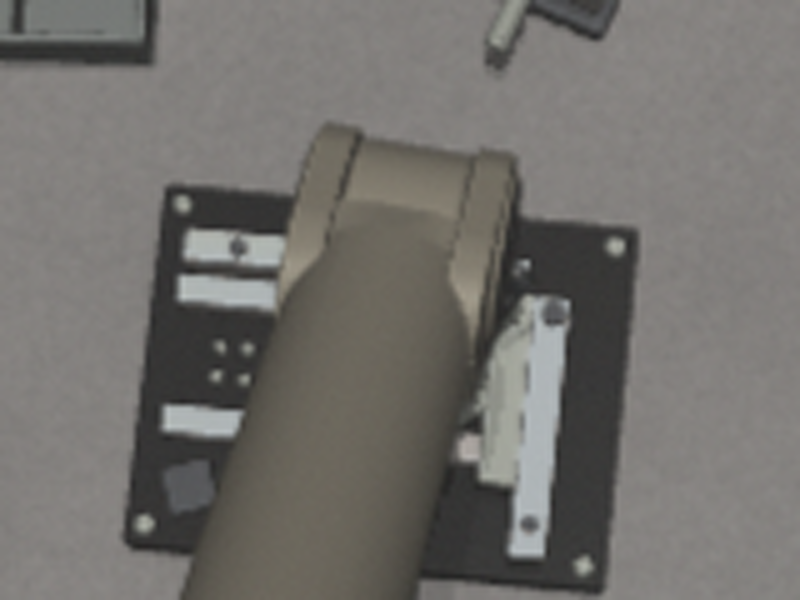

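```bash
python3 -c "
from station import bot
print(bot.hand_in())"
```

```text
the job is handed in; nothing more can be done
None
```

The steel square is home in the corner of the fixture and the gripper is still holding it there, pressed against both bars. I handed the job in at about 16.1 s. I gripped it by its plate, lifted it and set it flat on the bearers about 40 mm out. I then slid it onto the fixed bar, turned it until flush, and slid it into the corner, which swung the side bar out.

**Last checks:**
- **Force:** about 17 N towards the fixed bar, 16 N towards the side bar and 21 N down onto the bearers. Part of the sideways force may be friction rather than push on the bars. The twist at the wrist was close to zero.
- **Position:** the heel works out about 1 mm or less from the corner.
- **Side bar:** square to the fixed bar within about 0.0024 rad (0.14°), which is about the noise of the measurement.

**Small doubts:**
- **Side bar gap:** while the square was slightly twisted, the bar may have gone about 0.14° past square. If so, there is a gap of about 0.25 mm at the end of the short leg.
- **Tilt:** the tool leans by about 0.012 rad under the push. The wrist moments and the picture suggest the square itself is flat, but I could not measure that directly.
- **Inner edge check:** a short fit along the side bar's inner edge at its tip gave a slope of -0.028, against -0.0024 for the outer edge. I put this down to the rounded tip and few points, as the edge itself measured at x = 0.

The bystanders in the last pictures (can, roll and shim block) looked untouched. I did not check the others again.

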